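# Load a floodlight module into the green bay of a rotary burn-in tester

### The job

First turn the tester's carousel by its hub bar until the empty bay with the green tab lines up with the yellow pointer on the base. Then lay the loose floodlight module with the green band in that sloping bay, lens up and brass-contact end downhill, slide it fully home, flat on the bay floor, and press it against the contact lip for a moment with about 15 N (at least 6, never over 40) before letting go. Do not drop it, leave the carousel lined up and the other things on the bench where they are.

Things in the scene. Friction and masses are not known exactly. Their poses are not given: they have to be found in the camera images.
- tester: Fixed round grey base, 300 mm across, 30 mm high; origin: centre of its underside, on the carousel's vertical axis. A yellow pointer sticks out of it along its own -x (towards the robot) to 220 mm from the axis. The carousel on it, 345 mm across, has four sloping bays 90 degrees apart: two with red tabs hold fixed lamps, one empty with an orange tab (not to be used), one empty with a green tab.
- rotor (a joint): Angle of the carousel about the vertical (rad), growing counter-clockwise seen from above. At 0 or any multiple of 2 pi the green bay is at the pointer. It starts between 1.7 and 4.6; its limits are at -9.5 and 9.5, so it may be turned either way. About 0.25 N m of dry friction: it stays where it is left.
- knob (a point): Grip point on the carousel's axis, 175 mm above the bench, in the black hub bar: 84 mm long, 18 mm wide, its underside 150 mm and its top 192 mm above the bench; nothing beside it is higher than 175 mm. The bar lies along the line from green to orange bay (green stripe on its green half) and turns with the carousel. Axes turn with it: -x points level to the green bay, z up.
- green_bay (a point): Foot of the green bay's lip, mid-width, where floor meets lip; 165 mm from the axis, 58 mm up. Axes turn with the carousel: x outward, 30 degrees downhill along the floor; y level across; z square out of the floor. Trough: floor 132 mm long, 56 mm wide, rails 11 mm high flaring to 66 mm, lip 16 mm. Lamps may stick on the slope: push to the lip. Home: lamp_foot and its axes match these.
- pointer (a point): Where green_bay should be when the bay is lined up: on the fixed base, 165 mm from the axis in the direction of the yellow pointer, 58 mm above the bench. Axes as tester: its -x points from the axis along the pointer.
- lamp: The loose floodlight module to load: black block 120 mm long (its x), 50 mm wide (y), 38 mm high (z), 0.2 to 0.45 kg, white lens with rows of LEDs on top, a green band and two brass contacts at its +x end. Origin: centre of its underside. It lies flat on the bench, lens up. Grip it across its 50 mm width.
- lamp_foot (a point): Middle of the lower edge of the lamp's contact end, 60 mm along +x from the lamp's origin, on the underside. Axes as lamp.
- driver_box: Bystander: black box 90 x 60 x 42 mm with a white label; origin centre of its underside.
- screwdriver: Bystander: screwdriver with green handle, 180 mm long, lying on the bench.
- big_lamp: Bystander: a wider lamp without green band, 120 x 75 x 38 mm; origin centre of its underside.
- green_lip: The black contact lip across the low outer end of the green bay: 72 mm wide, 8 mm thick, standing 16 mm out of the floor. Sprung: it gives 2 mm along the slope (6 N per mm), then is rigid. Origin as green_bay when not pressed (inner face, at the floor); its own axes are level and turn with the carousel. The lamp's push on it is judged by force.

How it is judged:
By the outcome, as a careful person would: the job done as asked, in the order asked, and still so for the second after the job is handed in, with the robot touching nothing.
It also fails if it takes over 72 s, if anything falls off the work surface, if the arm or the gripper's body presses on something with over 40 N, if the wrist force passes 120 N, or if a joint passes its speed limit or range.

### The arm

A 6-joint arm with a two-finger parallel gripper is mounted at the origin on the work surface. World frame = base frame: x ahead of the robot, y to its left, z up, the work surface at z = 0. Lengths are in m, angles in rad, forces in N, time in s.
With the tool pointing down it reaches from about 0.275 to 0.75 m from the base axis. Payload 10.2 kg.
Tool frame: the origin (TCP) lies at the very end of the fingers, on their centre line; the grasp point (between the pads) lies manip.hold_point_z behind it (manip.hold_point_z is the distance from the TCP to the grasp point, in m); z points along the fingers, y is the line along which they close (so a half turn about z gives the same grasp; the last joint's range is limited). The gripper opens to 88 mm and grips with 3 to 60 N. Pads are 18 mm wide; open, the fingers measure 123 mm over their backs; the gripper's body (75 mm by 187 mm) begins 45 mm behind the grasp point.
Start: joints at [-1.401, 0.313, 1.498, -0, 1.331, -0.223], TCP at [0.201, -0.485, 0.239] pointing down, gripper open.
Joint ranges: [-2.94, 2.94], [-0.97, 2.17], [0.19, 2.56], [-1.23, 4.37], [0.02, 3.11], [-2.88, 2.88]. Speed limits (rad/s): [2.39, 2.39, 3.01, 3.14, 3.14, 3.14].

### API

Orientations are given as [roll, pitch, yaw] about the fixed x, y, z axes, in that order (R = Rz(yaw) Ry(pitch) Rx(roll)).
In Python, from bench import manip, eoat, telemetry, vision gives the robot as it stands. Calls block until the motion is done:
- manip.goto(position, orientation): joint-space move of the TCP to a pose.
- manip.movel(position, attitude=None, velocity=0.15, max_force=None): straight line of the TCP; attitude=None keeps the orientation; velocity is the mean speed in m/s. With max_force (N) it stops when the force on the tool has changed by that much, and returns True; else False.
- manip.goto_joints(angles): joint-space move.
- eoat.open_gripper() and eoat.clamp(grip_force=None): open the fingers fully, or close them until they stop; grip_force is the grip in N (None keeps the last).
- manip.dwell(seconds).
- manip.solve_ik(position, orientation): joint angles nearest the present ones, or None.
- telemetry.sense(): the state.
- vision.snapshot(name): name is "scene" or "top"; returns (picture, depth): 480x640x3 uint8, blue, green, red; 480x640 float32, m along the optical axis (not along the pixel's ray), 0 where there is no reading.
- vision.camera_info(name): a dict with "fovy" (degrees; the focal length in pixels is half the picture's height over the tangent of half this angle, whatever the lens; pixels are square), "cx", "cy" (the principal point, pixels), "R" (3x3) and "t" (3): a world point X has camera coordinates R X + t. Camera axes: x right, y down, z forward; pixel columns grow to the right and rows downward; lengths in m; the calibration is good to about 2 mm. A picture is of the moment at which its call begins. camera_info takes no time and is no camera call.
A pose or a line that the arm cannot do raises manip.MotionError and nothing moves.
- manip.sign_off(): hands the job in; it is judged then, once.
Trained networks look in the newest picture that a camera, given by its name, has taken for a name from the list of things; names that differ only in an ending like _2 or _b are one class to them, and where a whole thing is asked for, a point or a joint stands for the part that bears it (a point fixed in the world has none). Each returns a list of dicts, best first, with "p" (0 to 1); they miss things now and then, are a little off and sometimes report something else, mostly with a low value. They report only what shows in the picture. A call takes as long as a camera call.
- vision.boxes_of(camera, label): "centre" ([column, row] in pixels, amid what is visible of it).
The state is a dict: "t": time; "joint_pos": joint angles; "qvel": joint speeds; "joint_torque": joint torques, N m; "eef_pos": TCP position; "ee_rot": TCP orientation; "ft_force": force on the tool from outside, world axes, zero at the start; "moment": the same for the moment, N m; "width": opening from 0.0 (shut) to 1.0 (fully open); "gripper_force": force on a finger pad.
Only numpy, scipy, OpenCV 4.12 (cv2) and the standard library are available. Lean on these libraries where they do the work, as an engineer would, in place of code of your own. Each camera call takes 0.05 s, during which the arm holds its last target. There are 200 camera calls.

## Working session

There is one attempt and no reset: what is moved stays moved. The work goes in short steps, each a Python script; the robot and the scene stay as the last script left them, time stands still between calls to the robot, and variables do not carry over. Pictures are saved under pics/ and viewed, at most 10 in all, crops included, and the job is handed in when it is done.

```bash
ls; mkdir -p pics; cat > h.py <<'E'
import numpy as np, cv2
from bench import manip, eoat, telemetry, vision
from scipy.spatial.transform import Rotation as Ro
def cam(n):
    c=vision.camera_info(n); f=240/np.tan(np.radians(c["fovy"])/2)
    return f,c["cx"],c["cy"],np.array(c["R"]),np.array(c["t"])
def cloud(n,d):
    f,cx,cy,R,t=cam(n); v,u=np.mgrid[:480,:640]
    P=np.stack([(u-cx)/f*d,(v-cy)/f*d,d],-1)
    X=(P-t)@R; X[d==0]=np.nan
    return X
def proj(n,X):
    f,cx,cy,R,t=cam(n); p=np.asarray(X)@R.T+t
    return np.stack([p[...,0]/p[...,2]*f+cx,p[...,1]/p[...,2]*f+cy],-1)
E
python3 - <<'E'
from h import *
print(manip.hold_point_z, telemetry.sense()["t"])
for n in("scene","top"):
    im,d=vision.snapshot(n); cv2.imwrite(f"pics/{n}0.png",im); np.save(f"{n}0.npy",d)
    c=vision.camera_info(n);print(n,c)
    X=cloud(n,d)
    for l in["tester","knob","green_bay","lamp","driver_box","screwdriver","big_lamp","green_lip"]:
        for b in vision.boxes_of(n,l)[:2]:
            u,v=np.round(b["centre"]).astype(int); print(l,round(b["p"],2),u,v,X[v,u].round(3))
E
```

```text
bench.py
pics
0.0187 0.0
scene {'fovy': 50.9806491764488, 'cx': 319.4843636024083, 'cy': 233.4527467470081, 'R': array([[ 0.74149298,  0.6709361 ,  0.00573753],
       [ 0.57685161, -0.6331004 , -0.5161648 ],
       [-0.34268117,  0.38604228, -0.85647007]]), 't': array([-0.44316316, -0.23758433,  1.36243483])}
tester 0.96 372 243 [0.661 0.095 0.123]
tester 0.6 352 305 [ 0.709 -0.023  0.072]
knob 0.72 368 242 [0.654 0.089 0.126]
green_bay 0.85 373 246 [0.668 0.09  0.125]
lamp 0.67 146 356 [ 0.464 -0.378  0.041]
driver_box 0.9 247 432 [ 0.722 -0.341  0.041]
screwdriver 0.82 276 351 [ 0.648 -0.19   0.023]
big_lamp 0.62 370 143 [0.441 0.37  0.039]
big_lamp 0.45 146 353 [ 0.46  -0.374  0.042]
green_lip 0.5 352 304 [ 0.708 -0.021  0.071]
top {'fovy': 46.822066837296596, 'cx': 329.024777579851, 'cy': 244.55929766685256, 'R': array([[-0.06908986, -0.99759007, -0.00637519],
       [-0.97554546,  0.06889697, -0.20872052],
       [ 0.20865675, -0.00820119, -0.97795455]]), 't': array([0.06632698, 0.60075634, 1.06221488])}
tester 0.88 273 241 [0.599 0.129 0.153]
knob 0.6 277 237 [0.607 0.121 0.15 ]
green_bay 0.74 273 238 [0.605 0.129 0.151]
lamp 0.68 528 307 [ 0.452 -0.368  0.04 ]
lamp 0.4 275 238 [0.605 0.125 0.149]
driver_box 0.74 496 188 [ 0.704 -0.335  0.046]
screwdriver 0.65 528 305 [ 0.456 -0.369  0.04 ]
screwdriver 0.61 425 224 [ 0.643 -0.182  0.024]
big_lamp 0.65 158 345 [0.428 0.38  0.038]
green_lip 0.61 343 196 [ 0.705 -0.012  0.06 ]
```

View pics/top0.png

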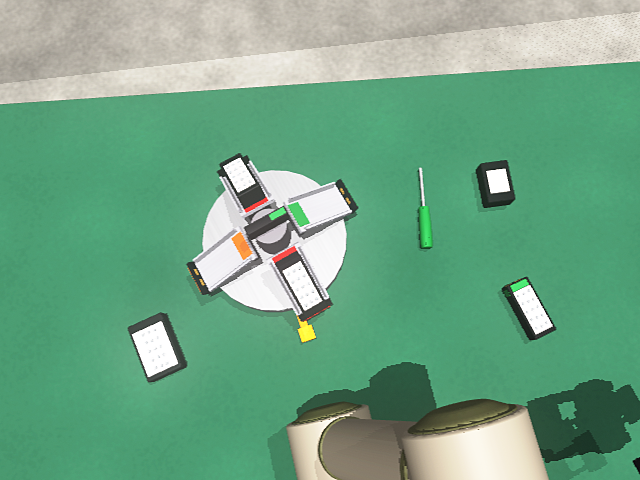

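View pics/scene0.png

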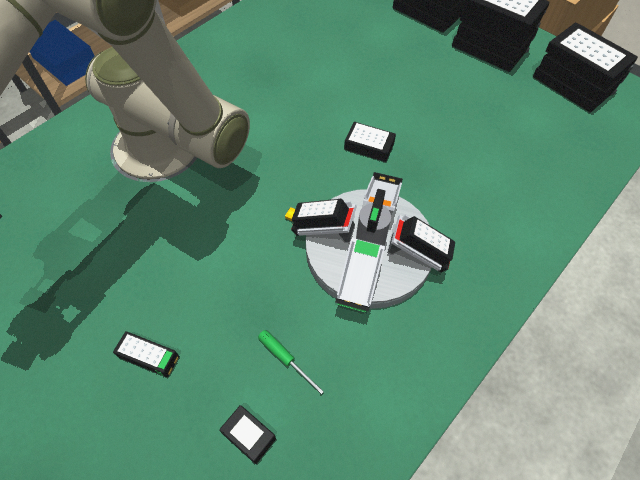

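The top view shows the lamp at (528,308) with its green end at (518,285), the pointer at (306,331), the green bay pointing to (345,195) and the hub at (270,230). The scene view agrees: lamp (147,353), green bay (355,300). Next I measure these precisely from both depth views.

```bash
cat > meas.py <<'E'
from h import *
def hsv(im): return cv2.cvtColor(im,cv2.COLOR_BGR2HSV)
def rect(P):
    (c,s,a)=cv2.minAreaRect((P[:,:2]*1000).astype(np.float32)); 
    b=cv2.boxPoints((c,s,a)); e=[b[1]-b[0],b[2]-b[1]]; e=max(e,key=np.linalg.norm)
    return np.array(c)/1000,sorted(s),np.degrees(np.arctan2(e[1],e[0]))
def run(n,im,d,axis=(0.62,0.12)):
    X=cloud(n,d); H=hsv(im); h,s,v=[H[...,i].astype(int) for i in range(3)]
    z=X[...,2]; r=np.hypot(X[...,0]-axis[0],X[...,1]-axis[1])
    y=(h>22)&(h<33)&(s>150)&(v>120)&(r<.3)
    if y.any(): print("pointer",np.nanmedian(X[y],0).round(4),np.nanmax(X[y],0).round(3),np.nanmin(X[y],0).round(3),y.sum())
    bar=(z>.183)&(z<.2)&(r<.07); 
    if bar.sum()>5: print("bar",rect(X[bar]),np.median(z[bar]).round(4),bar.sum())
    g=(h>45)&(h<80)&(s>150)&(v>150)
    bg=g&bar
    if bg.any(): print("stripe",X[bg].mean(0).round(4))
    tab=g&(z>.07)&(z<.175)&(r<.19)
    if tab.any(): print("greentab",X[tab].mean(0).round(4),tab.sum())
    disc=(abs(z-.03)<.006)&(r<.2)&(s<40)&(v>90)
    P=X[disc][:,:2]
    if len(P): 
        c,rad=cv2.minEnclosingCircle((P*1000).astype(np.float32)); print("disc",np.array(c).round(1),round(rad,1),np.median(z[disc]).round(4))
    return X,g,z
E
python3 - <<'E'
from meas import *
for n in("scene","top"):
    im=cv2.imread(f"pics/{n}0.png"); d=np.load(f"{n}0.npy"); print(n)
    X,g,z=run(n,im,d)
    L=(np.hypot(X[...,0]-.46,X[...,1]+.372)<.09)&(z>.02); T=L&(z>.034)
    print("lamp",rect(X[T]),np.median(z[T]).round(4),"band",X[T&g].mean(0).round(4), rect(X[L]))
    B=(np.hypot(X[...,0]-.46,X[...,1]+.372)<.12)&(z<.015); print("bench",np.median(z[B]).round(4))
E
```

```text
scene
pointer [0.4281 0.0793 0.0182] [0.565 0.292 0.065] [0.417 0.064 0.013] 72
bar (array([0.63157672, 0.1358175 ]), [18.052278518676758, 85.5203628540039], np.float32(-63.916927)) 0.1923 315
stripe [0.6414 0.115  0.1934]
greentab [0.6585 0.0797 0.1183] 258
disc [675.2  72.2] 126.5 0.0294
lamp (array([ 0.45197696, -0.3751788 ]), [50.440059661865234, 120.90125274658203], np.float32(21.064924)) 0.0396 band [ 0.4978 -0.3572  0.0398] (array([ 0.45199353, -0.37518915]), [50.5755500793457, 120.87251281738281], np.float32(21.171597))
bench 0.0004
top
pointer [0.4349 0.0844 0.0184] [0.462 0.101 0.025] [ 0.417  0.066 -0.004] 237
bar (array([0.62984454, 0.13596333]), [19.30549430847168, 83.78569030761719], np.float32(-64.0453)) 0.192 493
stripe [0.642  0.1149 0.1934]
greentab [0.6577 0.0804 0.119 ] 237
disc [526.5 118.5] 105.8 0.028
lamp (array([ 0.4511633 , -0.37511877]), [51.07554244995117, 119.49398803710938], np.float32(21.110832)) 0.0394 band [ 0.4977 -0.3567  0.0395] (array([ 0.45138641, -0.37554953]), [52.039913177490234, 119.59994506835938], np.float32(21.110836))
bench 0.0003
```

```bash
python3 - <<'E'
from meas import *
A=np.array([.6307,.1359])
for n in("scene","top"):
    im=cv2.imread(f"pics/{n}0.png"); d=np.load(f"{n}0.npy"); X=cloud(n,d); z=X[...,2]
    H=hsv(im).astype(int); y=(H[...,0]>20)&(H[...,0]<33)&(H[...,1]>120)&(np.hypot(X[...,0]-.43,X[...,1]-.083)<.05)
    k,lab,st,ce=cv2.connectedComponentsWithStats(y.astype(np.uint8)); i=1+np.argmax(st[1:,4])
    P=X[lab==i]; P=P[(P[:,2]>.01)]; v=P[:,:2]-A; r=np.hypot(*v.T); a=np.degrees(np.arctan2(-v[:,1],-v[:,0]))
    print(n,"z",np.median(P[:,2]),"r",r.min(),r.max())
    for lo in np.arange(.17,.23,.01):
        m=(r>=lo)&(r<lo+.01)
        if m.any(): print(round(lo,2),m.sum(),a[m].min().round(2),a[m].max().round(2),a[m].mean().round(2))
    r=np.hypot(X[...,0]-A[0],X[...,1]-A[1])
    for lo in(.02,.03,.04,.05,.06,.07): m=(r>=lo)&(r<lo+.01)&(z<.182); print(lo,np.nanmax(z[m]).round(3))
for yaw in(26,-154):
    q=manip.solve_ik([*A,.158],[np.pi,0,np.radians(yaw)]); print(yaw,q)
th=np.radians(194.9); 
Rb=Ro.from_euler("ZY",[th,np.radians(30)]); g=np.array([A[0]+.165*np.cos(th),A[1]+.165*np.sin(th),.058])
c=g+Rb.apply([-.06,0,.014])
for f in(0,np.pi):
    o=(Rb*Ro.from_euler("ZX",[f,np.pi])).as_euler("xyz"); print("place",manip.solve_ik(c,o),manip.solve_ik(c+Rb.apply([-.03,0,.08]),o))
    o=Ro.from_euler("ZX",[np.radians(21.1)+f,np.pi]).as_euler("xyz"); print("pick",manip.solve_ik([.4515,-.375,.014],o))
E
```

```text
scene z 0.017886941057400647 r 0.18077243332040133 0.21964918902653494
0.18 1 24.23 24.23 24.23
0.19 1 19.84 19.84 19.84
0.2 37 11.58 19.54 16.31
0.21 42 10.76 19.46 15.62
0.02 0.172
0.03 0.179
0.04 0.182
0.05 0.13
0.06 0.137
0.07 0.153
top z 0.018494922599226256 r 0.1729735600631288 0.2206357508421215
0.17 5 12.56 13.21 12.85
0.18 35 12.72 17.15 14.82
0.19 63 10.9 19.15 15.08
0.2 69 11.16 19.1 15.08
0.21 68 11.27 18.99 15.22
0.22 2 11.77 13.48 12.62
0.02 0.18
0.03 0.182
0.04 0.182
0.05 0.13
0.06 0.141
0.07 0.154
26 [ 3.09781545e-02  6.42872244e-01  1.20625188e+00 -4.44089210e-16
  1.29246853e+00  1.14798888e+00]
-154 [ 0.03097815  0.64287224  1.20625188  0.          1.29246853 -1.99360378]
place [-0.11057685  0.29619052  2.05077201  0.55590226  0.35030506 -2.42363732] [-0.12427843  0.11261106  1.99983412  0.35669619  0.56674231 -2.21229531]
pick [-8.92574785e-01  7.04953111e-01  1.52304454e+00 -4.44089210e-16
  9.13595006e-01  3.09957070e-01]
place [-0.11057685  0.29619052  2.05077201  0.55590226  0.35030506  0.71795533] [-0.12427843  0.11261106  1.99983412  0.35669619  0.56674231  0.92929734]
pick [-0.89257478  0.70495311  1.52304454  0.          0.91359501 -2.83163558]
```

```bash
python3 - <<'E'
from meas import *
A=np.array([.6307,.1359]); o=[np.pi,0,np.radians(116)]
manip.goto([*A,.26],o)
print(manip.movel([*A,.165],velocity=.12,max_force=8))
eoat.clamp(grip_force=40); s=telemetry.sense(); print(s["width"],s["eef_pos"],s["gripper_force"],s["t"])
q=np.array(s["joint_pos"],float); q[5]+=np.radians(100.9); manip.goto_joints(q)
s=telemetry.sense(); print(s["ee_rot"],s["ft_force"],s["moment"],s["t"])
eoat.open_gripper(); manip.movel([*A,.26],velocity=.2)
manip.goto([.4515,-.375,.12],Ro.from_euler("ZX",[np.radians(21.1),np.pi]).as_euler("xyz"))
print(telemetry.sense()["t"])
for n in("scene","top"):
    im,d=vision.snapshot(n); cv2.imwrite(f"pics/{n}1.png",im); np.save(f"{n}1.npy",d); print(n); run(n,im,d,A)
E
```

```text
False
0.2010173765625156 [0.63059305 0.135847   0.16499558] 39.99990412965417 5.5667
[-3.14106764e+00  1.89530671e-03  2.64000899e-01] [-5.40619588 -0.30863933  3.21297297] [0.02319717 0.77659166 0.11069579] 7.1167
10.875
scene
pointer [0.431  0.0793 0.0179] [0.471 0.097 0.063] [0.417 0.055 0.011] 104
bar (array([0.63159149, 0.13551443]), [20.6516170501709, 83.51859283447266], np.float32(14.673199)) 0.1919 385
stripe [0.608  0.1304 0.1933]
greentab [0.5704 0.1202 0.1186] 153
disc [657.6  82.5] 136.4 0.0287
top
pointer [0.4351 0.0842 0.018 ] [0.459 0.101 0.025] [ 0.417  0.066 -0.002] 238
bar (array([0.62955524, 0.13583351]), [17.748910903930664, 84.25473022460938], np.float32(15.309131)) 0.1922 454
stripe [0.614  0.133  0.1942]
greentab [0.5695 0.1211 0.1187] 144
disc [596.3 189.7] 114.8 0.0282
```

View pics/top1.png

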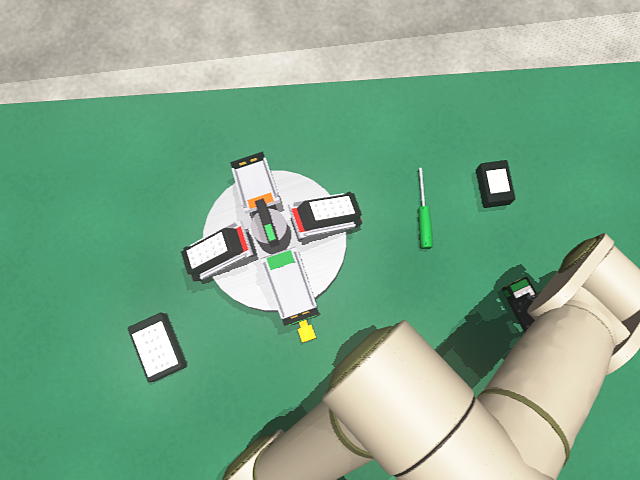

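The top view shows the green bay (290,285) ending at the lip (300,316), in line with the pointer (306,331). The bar measures about 15.0° against 15.1° for the pointer. Next I measure the bay floor and lip from the depth images.

```bash
cat > bay.py <<'E'
from meas import *
A=np.array([.6306,.1357]); th=np.radians(195.05)
Rb=Ro.from_euler("ZY",[th,np.radians(30)]); G=np.array([A[0]+.165*np.cos(th),A[1]+.165*np.sin(th),.058])
E
python3 - <<'E'
from bay import *
for n in("scene","top"):
    d=np.load(f"{n}1.npy"); X=cloud(n,d); B=Rb.inv().apply((X.reshape(-1,3)-G)); B=B[~np.isnan(B[:,0])]
    F=B[(B[:,0]>-.12)&(B[:,0]<-.01)&(abs(B[:,1])<.022)&(abs(B[:,2])<.01)]
    c=np.linalg.lstsq(np.c_[F[:,:2],np.ones(len(F))],F[:,2],rcond=None)[0]
    print(n,len(F),"floor slope x,y,z0",c.round(4),"med",np.median(F[:,2]).round(4))
    M=B[(B[:,0]>-.11)&(B[:,0]<-.02)&(abs(B[:,1])<.045)&(B[:,2]>.007)&(B[:,2]<.02)]
    for s in(-1,1):
        m=M[M[:,1]*s>0]; print("rail",s,len(m),np.percentile(m[:,1],[2,50,98]).round(4) if len(m) else"", np.percentile(m[:,2],98).round(4) if len(m) else "")
    L=B[(abs(B[:,0])<.03)&(abs(B[:,1])<.03)&(B[:,2]>.012)&(B[:,2]<.022)]
    print("lip",len(L),np.percentile(L[:,0],[2,50,98]).round(4),np.percentile(L[:,2],[50,98]).round(4))
    L=B[(abs(B[:,0]-.004)<.01)&(abs(B[:,1])<.05)&(B[:,2]>.01)&(B[:,2]<.022)]; print("lip y",np.percentile(L[:,1],[1,99]).round(4))
E
```

```text
scene 553 floor slope x,y,z0 [-0.0067 -0.0022 -0.0003] med 0.0001
rail -1 84 [-0.0375 -0.0329 -0.0291] 0.0144
rail 1 66 [0.0318 0.0348 0.0377] 0.0133
lip 83 [-0.0034  0.0014  0.0073] [0.0153 0.0184]
lip y [-0.0338  0.0363]
top 1189 floor slope x,y,z0 [-0.0064 -0.0017  0.0002] med 0.0006
rail -1 140 [-0.0366 -0.0335 -0.0304] 0.015
rail 1 128 [0.0306 0.0339 0.0365] 0.0148
lip 154 [-0.0015  0.0033  0.0105] [0.0158 0.02  ]
lip y [-0.0348  0.0355]
```

```bash
python3 - <<'E'
from bay import *
R=lambda s:np.round(s,3)
manip.movel([.4515,-.375,.016],velocity=.12,max_force=8)
eoat.clamp(grip_force=35); s=telemetry.sense(); print(s["width"],s["gripper_force"],R(s["eef_pos"]))
manip.movel([.4515,-.375,.26],velocity=.25); s=telemetry.sense(); print(s["width"],R(s["ft_force"]),s["t"])
o=(Rb*Ro.from_euler("X",np.pi)).as_euler("xyz")
T=lambda x,z:G+Rb.apply([-.06+x,.0003,.016+z])
manip.goto(T(-.009,.09),o); print(telemetry.sense()["t"])
manip.movel(T(-.009,.015),velocity=.1)
im,d=vision.snapshot("scene"); cv2.imwrite("pics/s2.png",cv2.resize(im[140:340,220:480],None,fx=3,fy=3))
s=telemetry.sense();print(R(Rb.inv().apply(s["ft_force"])),s["t"])
print(manip.movel(T(-.009,-.005),velocity=.015,max_force=3))
s=telemetry.sense(); print(R(Rb.inv().apply(np.array(s["eef_pos"])-T(0,0))*1000),R(Rb.inv().apply(s["ft_force"])),s["t"])
E
```

```text
0.5654483535299587 34.99630702659488 [ 0.452 -0.375  0.016]
0.5612102580228645 [ 0.282 -0.228 -3.682] 13.775
15.975
[ 1.778 -0.708 -3.938] 16.925
True
[-8.94  -0.029  0.049] [-0.856  0.029  4.13 ] 17.8667
```

View pics/s2.png

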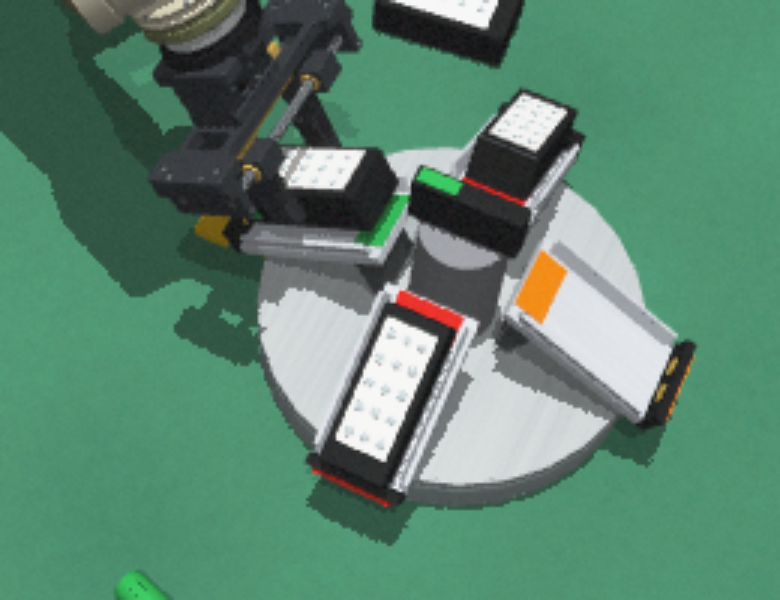

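The picture shows the held lamp at (340,180) above the green bay, parallel to its floor, lens up, with the lip at (240,232). Floor contact came at the expected height, so I release, regrip and press.

```bash
python3 - <<'E'
from bay import *
R=lambda s:np.round(s,2)
T=lambda x,z:G+Rb.apply([-.06+x,.0003,.016+z])
def st(m):
    s=telemetry.sense(); print(m,R(Rb.inv().apply(np.array(s["eef_pos"])-T(0,0))*1000),R(Rb.inv().apply(s["ft_force"])),round(s["width"],3),round(s["t"],2)); return s
eoat.open_gripper(); st("open"); eoat.clamp(grip_force=45); st("clamp")
print(manip.movel(T(.012,0),velocity=.01,max_force=14)); s=st("push"); manip.dwell(.6); st("hold")
E
```

```text
open [-7.65 -0.4  -0.39] [-0.15  0.69 -0.3 ] 1.0 18.57
clamp [-7.69 -0.37 -0.36] [-0.27  0.54  0.55] 0.566 19.24
True
push [-6.39  0.57  0.38] [-5.32 -1.56 -3.19] 0.567 20.04
hold [-6.41  0.56  0.3 ] [-5.   -2.45 -3.41] 0.562 20.64
```

```bash
cat >> bay.py <<'E'
def lamp(n,tag):
    im,d=vision.snapshot(n); cv2.imwrite(f"pics/{n}{tag}.png",im); X=cloud(n,d); B=Rb.inv().apply((X.reshape(-1,3)-G)); B=B[~np.isnan(B[:,0])]
    E=B[(B[:,0]<-.105)&(B[:,0]>-.14)&(abs(B[:,1])<.02)&(B[:,2]>.008)&(B[:,2]<.032)]
    T=B[(B[:,0]>-.115)&(B[:,0]<.005)&(abs(B[:,1])<.022)&(abs(B[:,2]-.038)<.006)]
    if len(E)>5: print(n,"end x",np.percentile(E[:,0],[5,50,95]).round(4),len(E))
    if len(T)>20:
        c=np.linalg.lstsq(np.c_[T[:,:2],np.ones(len(T))],T[:,2],rcond=None)[0]; print(n,"top",np.median(T[:,2]).round(4),"slope",c.round(4),"x",np.percentile(T[:,0],[1,99]).round(4),len(T))
    U=B[(B[:,0]>-.14)&(B[:,0]<.005)&(abs(B[:,1])<.03)&(B[:,2]>.034)&(B[:,2]<.043)]
    print(n,"U x,y",np.percentile(U[:,0],[1,99]).round(4),np.percentile(U[:,1],[1,99]).round(4))
E
python3 - <<'E'
from bay import *
for n in("scene","top"): lamp(n,"3")
E
```

```text
scene end x [-0.1218 -0.1193 -0.1173] 119
scene top 0.0403 slope [0.0116 0.0058 0.0413] x [-0.1139 -0.0436] 314
scene U x,y [-0.1205 -0.0423] [-0.0272  0.0269]
top end x [-0.1195 -0.1184 -0.1177] 83
top top 0.0403 slope [0.0168 0.0155 0.0419] x [-0.1146 -0.0603] 505
top U x,y [-0.1189 -0.0601] [-0.0241  0.0256]
```

```bash
python3 -c "
import cv2;a=cv2.imread('pics/scene3.png')[180:280,240:400];b=cv2.imread('pics/top3.png')[200:340,220:380]
a=cv2.resize(a,(400,250));b=cv2.resize(b,(400,350));cv2.imwrite('pics/m3.png',cv2.vconcat([a,b]))"
```

```text
(no output)
```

View pics/m3.png

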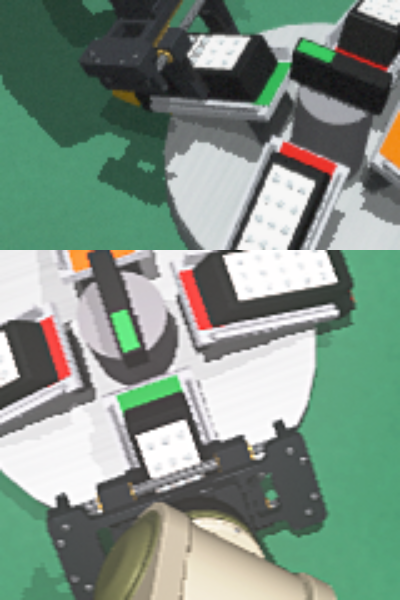

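The lamp slid to the lip by itself when released: its upper end is at about x = -119 mm, so the 5 N is the lip spring. I regrip so it lies flat, then press in small steps while reading the force.

```bash
python3 - <<'E'
from bay import *
R=lambda s:np.round(s,2)
T=lambda x,z:G+Rb.apply([-.06+x,.0003,.016+z])
def st(m):
    s=telemetry.sense(); f=Rb.inv().apply(s["ft_force"]); print(m,R(Rb.inv().apply(np.array(s["eef_pos"])-T(0,0))*1000),R(f),round(s["width"],3),round(s["t"],2)); return f
eoat.open_gripper(); st("open"); lamp("scene","4")
manip.movel(T(-.008,0),velocity=.03); st("c")
eoat.clamp(grip_force=45); f0=st("clamp"); x=-.008
for i in range(14):
    x+=.0004; manip.movel(T(x,-.0002),velocity=.01,max_force=12); f=st(i)
    if f[0]-f0[0]<-13.5: break
manip.dwell(.5); st("hold")
E
```

```text
open [-5.6   0.44  0.14] [ 0.33 -0.24 -0.39] 0.996 21.46
scene end x [-0.122  -0.1202 -0.1183] 125
scene top 0.0394 slope [0.0058 0.0026 0.0399] x [-0.1147 -0.0093] 420
scene U x,y [-0.121  -0.0094] [-0.0233  0.0265]
c [-8.19 -0.02 -0.  ] [-0.63  0.44 -0.13] 0.996 21.76
clamp [-8.05  0.05  0.01] [-0.18  0.2  -0.19] 0.564 22.43
0 [-8.01  0.07 -0.01] [-1.66 -0.3   3.87] 0.562 22.68
1 [-7.81  0.11 -0.  ] [-3.98 -1.24  4.33] 0.562 22.93
2 [-7.53  0.14 -0.  ] [-4.87 -2.09  3.97] 0.562 23.18
3 [-7.29  0.19  0.  ] [-6.75 -1.47  2.02] 0.561 23.43
4 [-7.07  0.25  0.02] [-6.67 -1.79  1.33] 0.563 23.68
5 [-6.89  0.35  0.04] [-7.28 -0.81  1.79] 0.562 23.93
6 [-6.78  0.41  0.12] [-9.08 -1.84  0.64] 0.567 24.18
7 [-6.62  0.48  0.17] [-10.05  -1.5    1.07] 0.567 24.43
8 [-6.45  0.55  0.23] [-10.97  -2.06   1.21] 0.567 24.68
9 [-6.31  0.62  0.28] [-10.77  -2.51   0.77] 0.565 24.93
10 [-6.26  0.74  0.35] [-12.1   -1.95   0.77] 0.564 25.18
11 [-6.21  0.82  0.44] [-12.21  -3.     0.7 ] 0.562 25.43
12 [-6.2   0.93  0.54] [-14.38  -2.54   0.54] 0.559 25.68
hold [-6.2   0.92  0.53] [-14.77  -3.44   1.57] 0.564 26.18
```

```bash
python3 - <<'E'
from bay import *
T=lambda x,z:G+Rb.apply([-.06+x,.0003,.016+z])
f=Rb.inv().apply
manip.movel(T(-.0078,0),velocity=.01); print(f(telemetry.sense()["ft_force"]).round(1))
eoat.open_gripper(); manip.movel(T(-.008,.1),velocity=.1)
manip.goto_joints([-1.401,.313,1.498,0,1.331,-.223]); print(telemetry.sense()["t"])
for n in("scene","top"):
    lamp(n,"5"); d=np.load(f"{n}0.npy")
    im,d=vision.snapshot(n); run(n,im,d,A)
cv2.imwrite("pics/top5c.png",cv2.resize(im[140:400,120:460],None,fx=2,fy=2))
E
```

```text
[-0.2  1.1  6.2]
30.9583
scene end x [-0.1225 -0.1204 -0.1182] 120
scene top 0.0395 slope [ 0.0004 -0.0075  0.0396] x [-0.1139 -0.004 ] 567
scene U x,y [-0.1207 -0.0041] [-0.0236  0.0264]
pointer [0.4301 0.0788 0.0183] [0.467 0.097 0.07 ] [0.418 0.055 0.012] 95
bar (array([0.63168817, 0.13551891]), [20.14358139038086, 83.61902618408203], np.float32(16.030434)) 0.1919 380
stripe [0.608  0.1301 0.1936]
greentab [0.529  0.1087 0.1117] 118
disc [672.8  73.3] 128.1 0.029
top end x [-0.1207 -0.1197 -0.1188] 85
top top 0.0397 slope [0.0002 0.0047 0.0397] x [-0.1141 -0.0018] 1276
top U x,y [-0.1192 -0.002 ] [-0.0237  0.0249]
pointer [0.4351 0.0843 0.0182] [0.798 0.166 0.07 ] [ 0.417  0.066 -0.006] 238
bar (array([0.62986615, 0.13592436]), [17.762544631958008, 84.18948364257812], np.float32(15.182406)) 0.1922 453
stripe [0.6106 0.1338 0.1943]
greentab [0.4984 0.1008 0.1056] 149
disc [497.9 126.5] 68.4 0.0271
```

View pics/top5c.png

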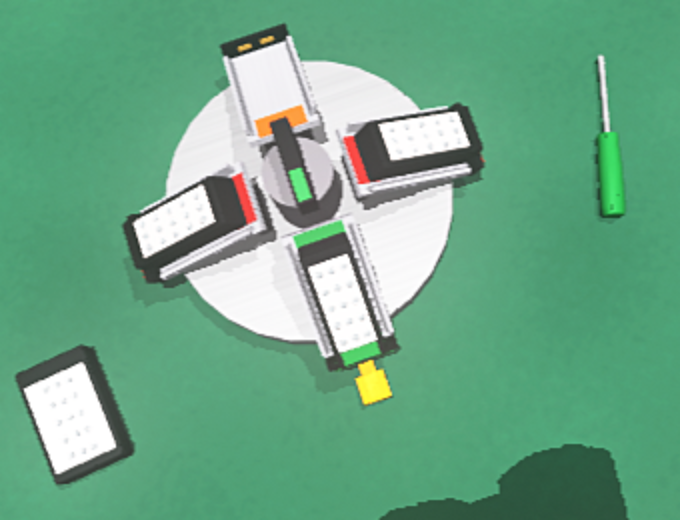

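View pics/scene5.png

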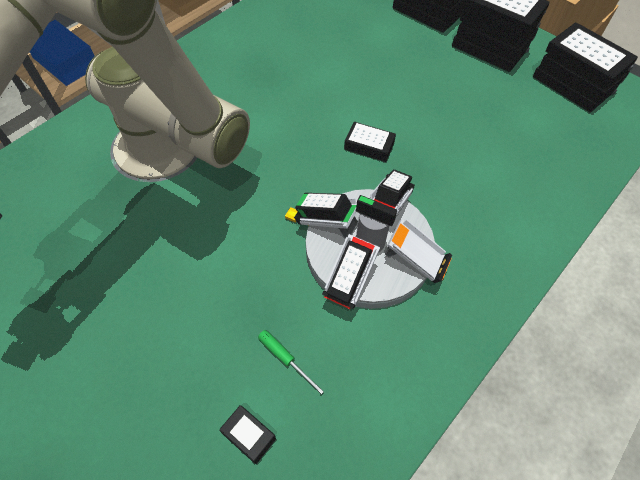

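Both views show the lamp flat in the green bay, lens up, green band at the lip (crop 360,352) in line with the pointer (373,383). Its end is at -120 mm, so it is home, and the other things have not moved.

```bash
python3 -c "
from bench import manip
print(manip.sign_off())"
```

```text
the job is handed in; nothing more can be done
None
```

The job is done and handed in at about 31 s: the green bay is within about 0.2° of the pointer, and the lamp lies flat and fully home after being held against the lip with about 15 N for half a second (wrist-force reading), with the other things where they were.

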